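Fill the breakfast caddy

TASK

Get the breakfast caddy ready: stand the green-labelled herb jar on the green liner, the honey jar on the yellow liner, the salt grinder on the white liner and the egg timer on the blue liner, each upright in the middle of its cell. Leave the orange-labelled spice jar and the pepper mill where they are, and knock nothing over.

Things in the scene. Friction and masses are not known exactly. Their poses are not given: they have to be found in the camera images.
- herb_jar: the herb jar: round glass spice jar with a red cap, a green mark on top of the cap and a GREEN label (its look-alike has an orange and black label), 45 mm diameter, 106 mm high; the cap, 45 mm across, is the part from 85 to 106 mm. Loose, upright. Origin: centre of its underside; z up along its axis.
- honey_jar: the honey jar: amber-brown jar with a yellow gilt lid, 58 mm diameter, 74 mm high (lid from 57 to 74 mm, 56 mm across). Loose, upright. Origin: centre of its underside; z up along its axis.
- salt_grinder: the salt grinder: slim cylinder, plain black upper half and light grey lower half, 49 mm diameter, 123 mm high; the black top, 46 mm across, begins at 71 mm and does not turn. Loose, upright. Origin: centre of its underside; z up along its axis.
- egg_timer: the egg timer: squat round teal kitchen timer with a pale base and a round white knob in the middle of its top, 66 mm diameter, 60 mm high; the knob, 22 mm across, stands from 48 to 60 mm, suits the fingertips and does not turn; the teal shoulder below it slopes outward. Loose, upright. Origin: centre of its underside; z up along its axis.
- green_liner: flat green square liner, 74 x 74 x 3 mm, on the floor of one of the 4 cells of the fixed wooden caddy (96 x 344 mm, cells 80 x 80 mm in one row at 84 mm pitch, rim 24 mm and dividers 20 mm above the worktop); which cell varies. Origin: centre of its underside, 6 mm above the worktop; its top face, where a thing stands, is at 9 mm. z up, x across the row, y along it.
- yellow_liner: flat yellow square liner, 74 x 74 x 3 mm, on the floor of one of the 4 cells of the fixed wooden caddy (96 x 344 mm, cells 80 x 80 mm in one row at 84 mm pitch, rim 24 mm and dividers 20 mm above the worktop); which cell varies. Origin: centre of its underside, 6 mm above the worktop; its top face, where a thing stands, is at 9 mm. z up, x across the row, y along it.
- white_liner: flat white square liner, 74 x 74 x 3 mm, on the floor of one of the 4 cells of the fixed wooden caddy (96 x 344 mm, cells 80 x 80 mm in one row at 84 mm pitch, rim 24 mm and dividers 20 mm above the worktop); which cell varies. Origin: centre of its underside, 6 mm above the worktop; its top face, where a thing stands, is at 9 mm. z up, x across the row, y along it.
- blue_liner: flat blue square liner, 74 x 74 x 3 mm, on the floor of one of the 4 cells of the fixed wooden caddy (96 x 344 mm, cells 80 x 80 mm in one row at 84 mm pitch, rim 24 mm and dividers 20 mm above the worktop); which cell varies. Origin: centre of its underside, 6 mm above the worktop; its top face, where a thing stands, is at 9 mm. z up, x across the row, y along it.
- orange_spice_jar: NOT for the caddy: spice jar of the same shape as the herb jar (orange-red cap with a black mark on top, 45 mm diameter, 106 mm high) but with an ORANGE and black label. Loose, upright. Origin: centre of its underside; z up along its axis.
- pepper_mill: NOT for the caddy: pepper mill, clear and black cylinder with a silver top, 55 mm diameter, 154 mm high. Loose, upright. Origin: centre of its underside; z up along its axis.
There are look-alikes about, which are no part of the job. What is shaped like the pepper_mill but purple is not meant.

How it is judged:
At the end, for the whole second after the job is handed in: Herb jar, honey jar, salt grinder and egg timer rest upright (0.1 rad) on the green, yellow, white and blue liner respectively, each within 15 mm of its liner's centre, still and released; orange-labelled spice jar and pepper mill upright and within 20 mm of where they stood (horizontal distance between herb_jar and green_liner below 0.015 m and z of herb_jar in the frame of green_liner between 0 and 0.007 m and angle between each of herb_jar, honey_jar, salt_grinder, egg_timer, orange_spice_jar, pepper_mill's own z axis and vertical below 0.1 rad and linear speed of each of herb_jar, honey_jar, salt_grinder, egg_timer below 0.02 m/s and horizontal distance between honey_jar and yellow_liner below 0.015 m and z of honey_jar in the frame of yellow_liner between 0 and 0.007 m and horizontal distance between salt_grinder and white_liner below 0.015 m and z of salt_grinder in the frame of white_liner between 0 and 0.007 m and horizontal distance between egg_timer and blue_liner below 0.015 m and z of egg_timer in the frame of blue_liner between 0 and 0.007 m and distance of each of orange_spice_jar, pepper_mill from where it was at the start of the episode below 0.02 m); the robot touches nothing.
It fails at once if the orange-labelled spice jar or the pepper mill is moved away (over 50 mm) (distance of any of orange_spice_jar, pepper_mill from where it was at the start of the episode above 0.05 m).
It fails at once if one of the six jars, mills and timer is knocked over (angle between any of herb_jar, honey_jar, salt_grinder, egg_timer, orange_spice_jar, pepper_mill's own z axis and vertical above 0.6 rad).
It also fails if it takes over 144 s, if anything falls off the work surface, if the arm or the gripper's body presses on something with over 40 N, if the wrist force passes 120 N, or if a joint passes its speed limit or range.

ROBOT

A 6-joint arm with a two-finger parallel gripper is mounted at the origin on a cart in front of the work surface, level with it; the furniture and walls round the work are solid. World frame = base frame: x ahead of the robot, y to its left, z up, the work surface at z = 0. Lengths are in m, angles in rad, forces in N, time in s.
With the tool pointing down it reaches from about 0.375 to 0.9 m from the base axis. Payload 3.1 kg.
Tool frame: the origin (TCP) lies between the finger pads; the fingertips stand manip.finger_overhang ahead of it and the grasp point (between the pads) lies 5 mm behind it (manip.finger_overhang is the distance from the TCP to the fingertips, in m); z points along the fingers, y is the line along which they close (so a half turn about z gives the same grasp; the last joint's range is limited). The gripper opens to 85 mm and grips with 20 to 120 N. Pads are 22 mm wide; open, the fingers measure 114 mm over their backs; the gripper's body (76 mm by 85 mm) begins 54 mm behind the grasp point. The pads swing forward as they close: fully open they stand 13 mm farther back than shut.
Start: joints at [-1.409, 0.527, 1.433, -0, 1.181, -0.178], TCP at [0.209, -0.589, 0.245] pointing down, gripper open.
Joint ranges: [-3.08, 3.08], [-0.75, 2.2], [0.22, 2.44], [-1.43, 4.57], [0, 2.65], [-2.85, 2.85]. Speed limits (rad/s): [2.79, 2.79, 3.14, 3.14, 3.14, 3.14].

INTERFACE

Orientations are given as a unit quaternion [x, y, z, w].
In Python, from station import manip gives the robot as it stands.
- The arm moves only by the tool drive_tool, never from a script. Its argument "plan" is a list of rows, each a list of 7 numbers: the shift along the tool's x, y, z in m, then the turn, a rotation vector about the tool's x, y, z in degrees, then the opening, from -1 (shut) to 1 (fully open). In form: [[x, y, z, wx, wy, wz, gripper], ...]. A call has 1 to 10 rows; each row shifts and turns the commanded pose from where the row before left it, along the tool's axes as they then stand; what a row does not reach is not made up. A row lasts 1/10 s, in which the tool goes at most 50 mm and 8.59 degrees, less where a joint would pass 70% of its speed; a pose out of reach is approached as far as the arm can. A call is refused whole if a number of a shift passes 0.05 or a number of a turn 8.59, either way. A call with a gripper value outside its range is refused whole. The fingers move at their own pace and stop on an object; "newtons" is the grip in N (left out, the last holds). Time passes only in rows, so rows that do not move let the fingers close. It gives the time, the measured TCP pose, the force, the opening and the grip force at its end, in the units of the state.
- manip.sense(): the state, without advancing time (a new reading comes with each control period).
- manip.snapshot(name): name is "side" or "top" or "wrist"; returns a dict with "image" (384x512x3 uint8, red, green, blue), "z_map" (384x512 float32, m along the optical axis (not along the pixel's ray), 0 where there is no reading), "fov_y" (degrees; the focal length in pixels is half the picture's height over the tangent of half this angle, whatever the lens; pixels are square), "cx", "cy" (the principal point, pixels), "k1" (the pictures are not rectified: a ray, as slopes to the right and down, at radius r is drawn at 1 + k1 r^2 times it, then the intrinsics apply), "extrinsics" (4x4, takes a point from camera to world coordinates); the wrist camera has in their place "mount" (4x4, takes a point from camera to tool coordinates, whose origin is the TCP and whose axes are the flange's). Camera axes: x right, y up, looking along -z (the intrinsics and any distortion apply to the point x, -y, -z); pixel columns grow to the right and rows downward; lengths in m; the calibration is good to about 2 mm. A picture is of the moment at which its call begins: read the wrist's pose just before it.
- manip.sign_off(): hands the job in; it is judged then, once.
The state is a dict: "t": time; "q": joint angles; "qd": joint speeds; "tau": joint torques, N m; "tcp_pos": TCP position; "tool_rot": TCP orientation; "force": force on the tool from outside, world axes, zero at the start; "ft_torque": the same for the moment, N m; "finger_gap": opening from 0.0 (shut) to 1.0 (fully open); "gripper_force": force on a finger pad.
Only numpy, scipy, OpenCV 4.12 (cv2) and the standard library are available. Lean on these libraries where they do the work, as an engineer would, in place of code of your own. Each camera call takes 0.05 s, during which the arm holds its last target. There are 200 camera calls.

## Working session

There is one attempt and no reset: what is moved stays moved. The work goes in short steps, Python scripts to look and compute and a tool call to move; the robot and the scene stay as the last step left them, time stands still between calls to the robot, and variables do not carry over. Pictures are saved under pics/ and viewed, at most 17 in all, crops included, and the job is handed in when it is done.

Besides the shell and the picture viewer there is one more tool, called after ">>>" by a JSON object that holds its "fn" and its "kwargs". drive_tool: Moves the arm, as the interface text tells. Its arguments: {"type":"object","properties":{"plan":{"type":"array"},"newtons":{"type":"number"}},"required":["plan"]}

```bash
mkdir -p pics; ls
cat > h.py <<'E'
import numpy as np, cv2
from station import manip
from scipy.spatial.transform import Rotation as R
def snap(n, f):
    s=manip.sense(); d=manip.snapshot(n)
    if n=="wrist":
        T=np.eye(4);T[:3,:3]=R.from_quat(s["tool_rot"]).as_matrix();T[:3,3]=s["tcp_pos"];d["extrinsics"]=T@d["mount"]
    cv2.imwrite("pics/"+f+".png",d["image"][:,:,::-1]); np.savez("pics/"+f+".npz",**d); return d
def cloud(d):
    h,w=d["z_map"].shape;f=h/2/np.tan(np.radians(float(d["fov_y"]))/2)
    K=np.array([[f,0,d["cx"]],[0,f,d["cy"]],[0,0,1.]])
    uv=np.stack(np.meshgrid(np.arange(w),np.arange(h)),-1).reshape(-1,1,2).astype(float)
    p=cv2.undistortPoints(uv,K,np.array([float(d["k1"]),0,0,0,0])).reshape(h,w,2)
    z=d["z_map"]; P=np.stack([p[...,0]*z,-p[...,1]*z,-z],-1)
    E=d["extrinsics"]; return P@E[:3,:3].T+E[:3,3]
E
python3 - <<'E'
from h import *
print(manip.finger_overhang,manip.sense())
for n in("side","top","wrist"):
    d=snap(n,n+"0");print(n,d["fov_y"],d["k1"],d["extrinsics"].round(3).tolist())
a=cv2.imread("pics/top0.png");cv2.imwrite("pics/top0b.png",cv2.resize(a,(800,600)))
E
```

```text
pics
0.014 {'t': 0.0, 'q': array([-1.40850667e+00,  5.28449579e-01,  1.43392067e+00, -3.31422684e-05,
        1.18138930e+00, -1.78501043e-01]), 'qd': array([ 0.00013615, -0.00039972,  0.00029846,  0.00023398,  0.00140751,
        0.00128049]), 'tau': array([-6.46915601e-05, -4.42349625e+01, -1.78022951e+01, -3.29827399e-04,
        8.43297603e-03, -8.33946245e-09]), 'tcp_pos': array([ 0.20880017, -0.58835406,  0.24433793]), 'tool_rot': array([ 9.85516155e-01,  1.69578104e-01, -6.54122180e-06, -1.08353351e-03]), 'force': array([ 0.13315171, -0.1418416 , -1.06582216]), 'ft_torque': array([0.05085355, 0.01539835, 0.01794934]), 'gripper_force': 0.0, 'finger_gap': 1.0037629793871112}
side 57.425190038546724 -0.0801013571770371 [[0.968, 0.111, -0.223, 0.136], [-0.248, 0.347, -0.905, -1.324], [-0.023, 0.931, 0.363, 0.552], [0.0, 0.0, 0.0, 1.0]]
top 45.12956825389932 0.0651677876436052 [[-0.044, 0.859, -0.51, -0.427], [-0.999, -0.038, 0.022, -0.016], [-0.0, 0.511, 0.86, 1.534], [0.0, 0.0, 0.0, 1.0]]
wrist 58.6640355297229 -0.09008432175248421 [[0.335, 0.906, 0.259, 0.275], [-0.942, 0.322, 0.091, -0.566], [-0.001, -0.275, 0.961, 0.374], [0.0, 0.0, 0.0, 1.0]]
```

View pics/top0b.png

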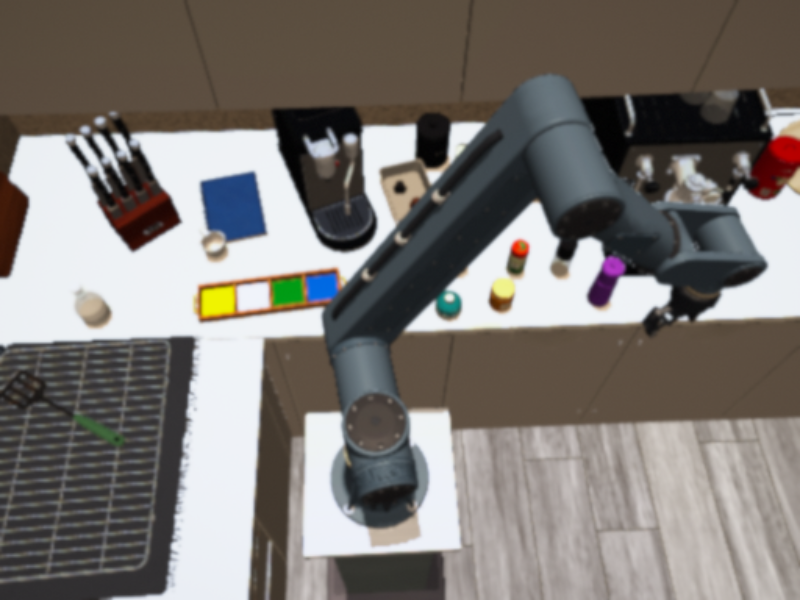

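View pics/side0.png

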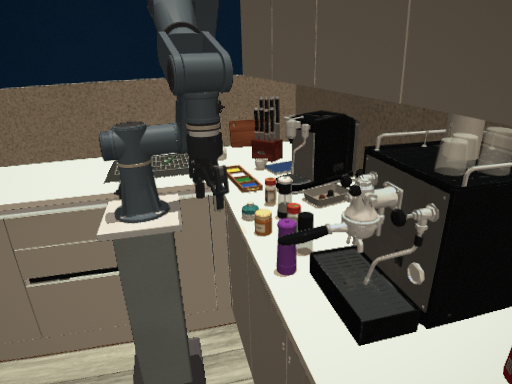

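The top view shows the caddy (yellow, white, green and blue liners at about (218,300), (253,297), (288,290), (322,287)), the timer (448,303), the honey jar (502,293), one jar (518,255), the salt grinder (565,255) and the purple mill (605,280). The side view also shows a jar (270,190) and the pepper mill (285,190), both hidden under the arm in the top view.

Run:
```python
from h import *
ld=lambda f:dict(np.load(f"pics/{f}.npz"))
t,s=ld("top0"),ld("side0")
a=cv2.resize(t["image"][130:215,270:420],None,fx=4,fy=4,interpolation=2)
b=cv2.resize(s["image"][165:285,225:345],None,fx=4,fy=4,interpolation=2)
c=np.zeros((480,600+490,3),np.uint8);c[:a.shape[0],:600]=a;c[:480,605:1085]=b
cv2.imwrite("pics/crop1.png",cv2.resize(c,(800,352))[:,:,::-1])
# height clusters
for n,d in(("top",t),("side",s)):
    P=cloud(d);m=(P[...,2]>.03)&(P[...,2]<.17)&(P[...,0]>.3)&(P[...,0]<.62)&(P[...,1]>-.6)&(P[...,1]<.2)&(d["z_map"]>0)
    k,l,st,ce=cv2.connectedComponentsWithStats(m.astype(np.uint8))
    for i in range(1,k):
        if st[i,4]<20: continue
        p=P[l==i];zt=np.percentile(p[:,2],97);q=p[p[:,2]>zt-.008]
        print(n,ce[i].round(),st[i,4],"ztop",zt.round(3),"c",((q.min(0)+q.max(0))/2).round(3)[:2],"ext",np.ptp(q,axis=0).round(3)[:2])
P=cloud(t)
hsv=cv2.cvtColor(t["image"],cv2.COLOR_RGB2HSV)
for n,u,v in(("yel",218,300),("whi",253,297),("gre",288,290),("blu",322,287)):
    u=int(u*.64);v=int(v*.64);ref=hsv[v,u].astype(int);D=abs(hsv.astype(int)-ref);m=(D[...,0]<8)&(D[...,1]<50)&(D[...,2]<50) if n!="whi" else (hsv[...,1]<20)
    m[:v-16]=0;m[v+17:]=0;m[:,:u-15]=0;m[:,u+16:]=0
    k,l=cv2.connectedComponents(m.astype(np.uint8));m=l==l[v,u]
    p=P[m];print(n,m.sum(),np.median(p,0).round(4),p.mean(0).round(4))
```

```text
top [221. 151.] 370 ztop 0.046 c [0.59  0.066] ext [0.06  0.133]
top [331. 162.] 229 ztop 0.111 c [ 0.503 -0.352] ext [0.043 0.041]
top [361. 162.] 236 ztop 0.127 c [ 0.492 -0.462] ext [0.029 0.044]
top [388. 178.] 445 ztop 0.154 c [ 0.412 -0.543] ext [0.05  0.051]
top [321. 186.] 256 ztop 0.08 c [ 0.409 -0.306] ext [0.054 0.052]
top [287. 193.] 210 ztop 0.061 c [ 0.399 -0.178] ext [0.026 0.026]
side [288. 207.] 1466 ztop 0.149 c [ 0.465 -0.38 ] ext [0.157 0.379]
side [259. 215.] 434 ztop 0.074 c [ 0.411 -0.309] ext [0.055 0.055]
side [307. 243.] 57 ztop 0.046 c [ 0.497 -0.484] ext [0.033 0.008]
side [287. 255.] 379 ztop 0.088 c [ 0.407 -0.557] ext [0.043 0.025]
side [332. 252.] 387 ztop 0.069 c [ 0.532 -0.586] ext [0.137 0.024]
yel 349 [0.4392 0.3728 0.0065] [0.4374 0.372  0.011 ]
whi 306 [0.4504 0.2899 0.0078] [0.4472 0.2888 0.0127]
gre 219 [0.4584 0.2061 0.0082] [0.4543 0.2052 0.0153]
blu 224 [0.4672 0.1222 0.0077] [0.4595 0.1215 0.0215]
```

View pics/crop1.png

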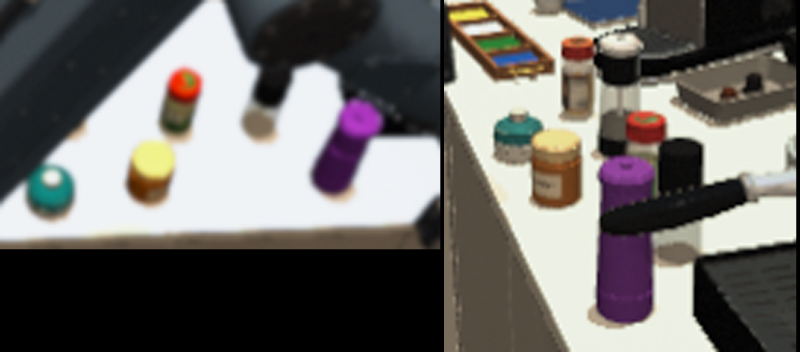

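The herb jar is the one at (0.503,-0.352): its red cap has a green mark. The orange jar and mill are behind it at the left. I'll raise the arm, move over the group and turn so the jaws close across the caddy row.

>>> {"fn": "drive_tool", "kwargs": {"plan": [[0,0,-0.05,0,0,0,1],[0,0,-0.05,0,0,0,1],[0.037,-0.0213,0,0,0,0,1],[0.037,-0.0213,0,0,0,0,1],[0.037,-0.0213,0,0,0,0,1],[0.037,-0.0213,0,0,0,0,1],[0.037,-0.0213,0,0,0,0,1],[0.037,-0.0213,0,0,0,0,1],[0.037,-0.0213,0,0,0,0,1],[0.037,-0.0213,0,0,0,0,1]]}}

```text
t: 1.15
tcp_pos: [0.4317, -0.3279, 0.3451]
tool_rot: [0.986, 0.169, -0.0, -0.0]
force: [0.3, 0.2, 0.7]
finger_gap: 1.001
gripper_force: 0.0
```

>>> {"fn": "drive_tool", "kwargs": {"plan": [[0,0,0,0,0,-8.55,1],[0,0,0,0,0,-8.55,1],[0,0,0,0,0,-8.55,1],[0,0,0,0,0,-8.55,1],[0,0,0,0,0,-8.55,1],[0,0,0,0,0,-8.55,1],[0,0,0,0,0,-8.55,1],[0,0,0,0,0,-8.55,1],[0,0,0,0,0,-8.5,1],[0,0,0,0,0,0,1]]}}

```text
t: 2.15
tcp_pos: [0.4308, -0.3293, 0.345]
tool_rot: [0.666, 0.746, 0.0, -0.0]
force: [-0.3, 0.0, 0.8]
finger_gap: 1.0
gripper_force: 0.0
```

Run:
```python
from h import *
s=manip.sense();print(s["t"],s["tcp_pos"],s["q"].round(3));Rm=R.from_quat(s["tool_rot"]).as_matrix();print(Rm.round(4))
w=snap("wrist","w1");t=snap("top","t1")
c=np.hstack([w["image"],cv2.resize(t["image"][100:230,120:420],(500,217))[:, :].repeat(1,0) if 0 else w["image"][:, :0]])
top=cv2.resize(t["image"][100:230,120:420],(512,222),interpolation=2)
cv2.imwrite("pics/c2.png",np.vstack([w["image"],top])[:600,:,::-1])
for n,d in(("w",w),("top",t)):
    P=cloud(d);m=(P[...,2]>.03)&(P[...,2]<.17)&(P[...,0]>.3)&(P[...,0]<.62)&(P[...,1]>-.65)&(P[...,1]<.1)&(d["z_map"]>0)
    k,l,st,ce=cv2.connectedComponentsWithStats(m.astype(np.uint8))
    for i in range(1,k):
        if st[i,4]<25: continue
        p=P[l==i];zt=np.percentile(p[:,2],97);q=p[p[:,2]>zt-.008]
        print(n,ce[i].round(),st[i,4],"ztop",zt.round(3),"c",((q.min(0)+q.max(0))/2).round(4)[:2],"ext",np.ptp(q,axis=0).round(3)[:2])
```

```text
2.15 [ 0.43076355 -0.32927288  0.34499249] [-0.859  0.31   1.509  0.     1.324 -0.971]
[[-1.117e-01  9.937e-01 -6.000e-04]
 [ 9.937e-01  1.117e-01  6.000e-04]
 [ 7.000e-04 -5.000e-04 -1.000e+00]]
w [239.  28.] 2309 ztop 0.061 c [ 0.3975 -0.1803] ext [0.022 0.022]
w [353.  59.] 3518 ztop 0.152 c [ 0.5194 -0.2095] ext [0.051 0.05 ]
w [239. 136.] 1868 ztop 0.077 c [ 0.4113 -0.3069] ext [0.056 0.055]
w [309. 185.] 1664 ztop 0.109 c [ 0.5006 -0.3534] ext [0.043 0.044]
w [293. 270.] 2104 ztop 0.125 c [ 0.4972 -0.4632] ext [0.044 0.044]
w [221. 316.] 2600 ztop 0.151 c [ 0.4123 -0.5314] ext [0.05  0.029]
w [310. 338.] 3534 ztop 0.07 c [ 0.5423 -0.5893] ext [0.155 0.058]
top [394. 154.] 1491 ztop 0.159 c [ 0.5059 -0.5845] ext [0.228 0.126]
top [293. 157.] 351 ztop 0.153 c [ 0.5179 -0.2101] ext [0.051 0.048]
top [237. 148.] 25 ztop 0.044 c [ 0.6049 -0.0027] ext [0.028 0.02 ]
top [361. 161.] 278 ztop 0.127 c [ 0.4973 -0.4616] ext [0.044 0.044]
top [331. 162.] 230 ztop 0.111 c [ 0.5025 -0.3535] ext [0.045 0.04 ]
top [259. 165.] 220 ztop 0.111 c [ 0.5019 -0.0829] ext [0.039 0.041]
top [321. 186.] 251 ztop 0.081 c [ 0.409 -0.307] ext [0.054 0.052]
top [287. 193.] 213 ztop 0.061 c [ 0.398  -0.1773] ext [0.026 0.033]
```

View pics/c2.png

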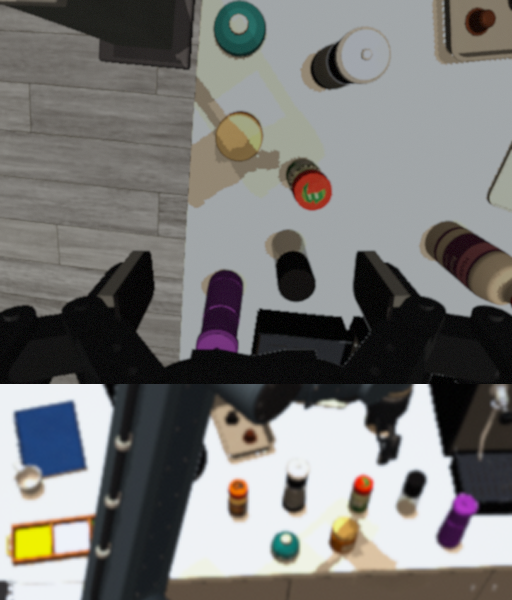

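The wrist view shows the timer (240,25), mill (360,55), honey jar (239,136), herb jar with its green mark (312,190) and salt grinder (293,270). The top crop shows the orange jar with a black mark at (238,490). I'll start with the honey jar.

>>> {"fn": "drive_tool", "kwargs": {"plan": [[0.0244,-0.0177,0,0,0,0,1],[0,0,0.044,0,0,0,1],[0,0,0.044,0,0,0,1],[0,0,0.044,0,0,0,1],[0,0,0.044,0,0,0,1],[0,0,0.044,0,0,0,1],[0,0,0.044,0,0,0,1],[0,0,0.024,0,0,0,1],[0,0,0.02,0,0,0,1],[0,0,0,0,0,0,1]]}}

```text
t: 3.25
tcp_pos: [0.4095, -0.3061, 0.0349]
tool_rot: [0.667, 0.745, 0.0, -0.003]
force: [0.0, -0.3, -0.8]
finger_gap: 1.001
gripper_force: 0.0
```

>>> {"fn": "drive_tool", "kwargs": {"plan": [[0,0,0,0,0,0,-1],[0,0,0,0,0,0,-1],[0,0,0,0,0,0,-1],[0,0,0,0,0,0,-1],[0,0,0,0,0,0,-1],[0,0,0,0,0,0,-1],[0,0,0,0,0,0,-1],[0,0,0,0,0,0,-1]], "newtons": 40}}

```text
t: 4.05
tcp_pos: [0.4113, -0.308, 0.0387]
tool_rot: [0.666, 0.746, -0.0, 0.001]
force: [-0.6, -0.2, 7.1]
finger_gap: 0.666
gripper_force: 43.3
```

>>> {"fn": "drive_tool", "kwargs": {"plan": [[0,0,-0.02,0,0,0,-1],[0,0,-0.04,0,0,0,-1],[0,0,-0.04,0,0,0,-1],[0,0,-0.04,0,0,0,-1],[0,0,-0.04,0,0,0,-1],[0,0,-0.04,0,0,0,-1],[0,0,-0.04,0,0,0,-1],[0,0,-0.003,0,0,0,-1],[0,0,0,0,0,0,-1]]}}

```text
t: 4.95
tcp_pos: [0.4105, -0.307, 0.3011]
tool_rot: [0.666, 0.746, -0.0, 0.001]
force: [-0.4, 0.5, -2.7]
finger_gap: 0.671
gripper_force: 44.0
```

Run:
```python
from h import *
s=manip.sense();print(s["t"],s["tcp_pos"],s["finger_gap"],s["gripper_force"],s["force"]);w=snap("wrist","w2")
```

```text
4.95 [ 0.4104957  -0.30700799  0.30110731] 0.6712018743729857 44.01289880275726 [-0.36500001  0.5450016  -2.6747949 ]
```

View pics/w2.png

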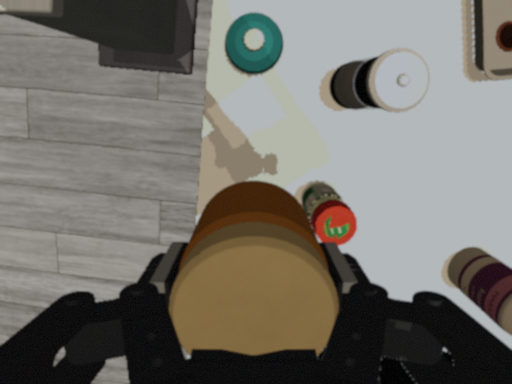

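Honey is held (fingers (160,280) and (350,280)). Carrying it high toward the caddy, then looking at the liners with the wrist camera.

>>> {"fn": "drive_tool", "kwargs": {"plan": [[0.0467,0.0097,0,0,0,0,-1],[0.0467,0.0097,0,0,0,0,-1],[0.0467,0.0097,0,0,0,0,-1],[0.0467,0.0097,0,0,0,0,-1],[0.0467,0.0097,0,0,0,0,-1],[0.0467,0.0097,0,0,0,0,-1],[0.0467,0.0097,0,0,0,0,-1],[0.0467,0.0097,0,0,0,0,-1],[0.0467,0.0097,0,0,0,0,-1],[0,0,0,0,0,0,-1]]}}

```text
t: 6.0
tcp_pos: [0.4483, 0.1254, 0.2979]
tool_rot: [0.664, 0.748, -0.001, -0.003]
force: [-0.1, -0.8, -2.0]
finger_gap: 0.669
gripper_force: 43.8
```

>>> {"fn": "drive_tool", "kwargs": {"plan": [[0,0,0,0,0,0,-1],[0,0,0,0,0,0,-1]]}}

```text
t: 6.2
tcp_pos: [0.4493, 0.1195, 0.2988]
tool_rot: [0.667, 0.745, -0.001, -0.001]
force: [-0.4, 0.1, -1.8]
finger_gap: 0.668
gripper_force: 43.8
```

```bash
cat > lin.py <<'E'
from h import *
def liners(d):
    P=cloud(d);hsv=cv2.cvtColor(d["image"],cv2.COLOR_RGB2HSV)
    g=(abs(P[...,2]-.009)<.006)&(P[...,0]>.38)&(P[...,0]<.53)&(P[...,1]>.06)&(P[...,1]<.44)
    H,S=hsv[...,0],hsv[...,1]
    for n,m in(("yellow",(H>20)&(H<36)&(S>110)),("green",(H>45)&(H<80)&(S>110)),("blue",(H>95)&(H<125)&(S>110)),("white",(S<60)&(hsv[...,2]>120))):
        k,l,st,ce=cv2.connectedComponentsWithStats(cv2.morphologyEx((m&g).astype(np.uint8),cv2.MORPH_OPEN,np.ones((5,5))))
        if k<2: continue
        i=1+st[1:,4].argmax();p=P[l==i]
        r=cv2.minAreaRect((p[:,:2]*1000).astype(np.float32));print(n,st[i,4],np.round(r[0],1),np.round(r[1],1),round(r[2],1),p[:,2].mean().round(4))
E
python3 - <<'E'
from lin import *
s=manip.sense();print(s["t"],s["tcp_pos"],s["finger_gap"],s["q"].round(2));w=snap("wrist","w3");liners(w);print("top");liners(snap("top","t3"))
E
```

```text
6.2 [0.44932755 0.11951607 0.29877486] 0.667729984865695 [ 0.02  0.24  1.75 -0.    1.16 -0.09]
green 3855 [456.  206.5] [72.3 72.2] 5.9 0.0098
blue 3220 [465.1 123.3] [71.2 71.5] 6.0 0.0098
white 2806 [448.9 276.2] [75.6 46.5] 6.4 0.0096
top
green 44 [454.7 197.7] [23.9 30.8] 88.8 0.0085
blue 35 [486.1  99.3] [31.  15.9] 0.5 0.0085
```

View pics/w3.png

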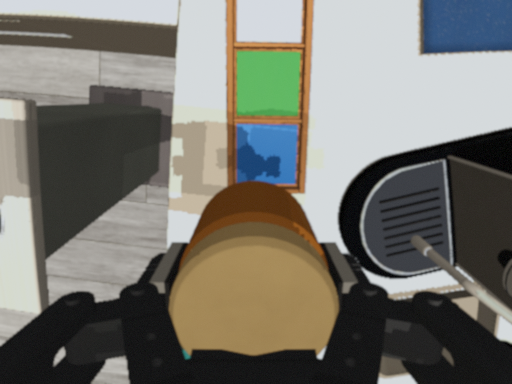

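The liners are visible: blue (268,155), green (268,85), white (270,20). They agree with the top-camera fit. Next, above yellow.

>>> {"fn": "drive_tool", "kwargs": {"plan": [[0.0422,0.003,0,0,0,0,-1],[0.0422,0.003,0,0,0,0,-1],[0.0422,0.003,0,0,0,0,-1],[0.0422,0.003,0,0,0,0,-1],[0.0422,0.003,0,0,0,0,-1],[0.0422,0.003,0,0,0,0,-1],[0,0,0.05,0,0,0,-1],[0,0,0.05,0,0,0,-1],[0,0,0,0,0,0,-1],[0,0,0,0,0,0,-1]]}}

```text
t: 7.3
tcp_pos: [0.4404, 0.3726, 0.1999]
tool_rot: [0.667, 0.745, -0.001, -0.0]
force: [-0.1, 0.4, -1.8]
finger_gap: 0.665
gripper_force: 44.6
```

Run:
```python
from lin import *
s=manip.sense();print(s["t"],s["tcp_pos"],s["finger_gap"],R.from_quat(s["tool_rot"]).as_matrix().round(3).tolist());w=snap("wrist","w4");liners(w);print("top");liners(snap("top","t4"))
P=cloud(w);cv2.imwrite("pics/c4.png",np.hstack([cv2.imread("pics/w4.png"),cv2.resize(cv2.imread("pics/t4.png")[120:260,100:200],(286,384))[:, :]]))
```

```text
7.3 [0.44041058 0.37261679 0.19994083] 0.6651971253725111 [[-0.11, 0.994, -0.002], [0.994, 0.11, -0.001], [-0.001, -0.002, -1.0]]
yellow 4075 [438.6 382.3] [75.3 57.5] 6.3 0.0098
top
green 40 [444.5 212.1] [38.4 16.1] 3.7 0.0097
blue 45 [491.7 114.9] [33.1 20.9] 85.3 0.0086
white 30 [453.9 263.6] [21.2 19. ] 1.0 0.0088
```

View pics/c4.png

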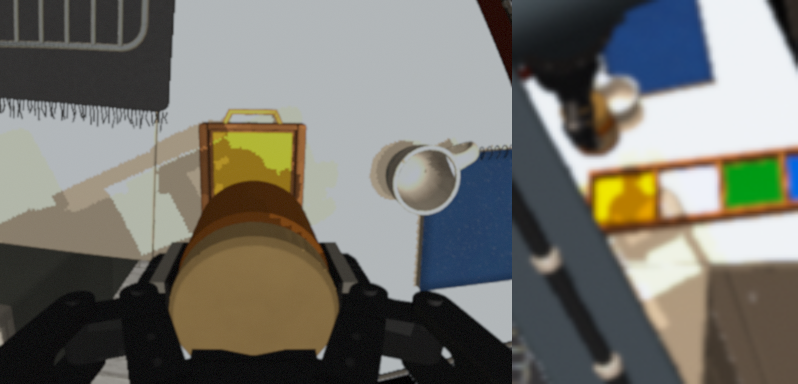

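The yellow liner (250,155) lines up with the jar. The cup (425,180) stands well clear of the fingers. Lowering and releasing.

>>> {"fn": "drive_tool", "kwargs": {"plan": [[0.001,-0.0013,0.04,0,0,0,-1],[0,0,0.04,0,0,0,-1],[0,0,0.04,0,0,0,-1],[0,0,0.015,0,0,0,-1],[0,0,0.01,0,0,0,-1],[0,0,0.005,0,0,0,-1],[0,0,0,0,0,0,-1],[0,0,0,0,0,0,-1]]}}

```text
t: 8.2
tcp_pos: [0.4397, 0.3753, 0.052]
tool_rot: [0.666, 0.746, 0.002, 0.001]
force: [-0.3, -0.2, -2.7]
finger_gap: 0.669
gripper_force: 44.8
```

>>> {"fn": "drive_tool", "kwargs": {"plan": [[0,0,0,0,0,0,1],[0,0,0,0,0,0,1],[0,0,0,0,0,0,1],[0,0,0,0,0,0,1],[0,0,0,0,0,0,1],[0,0,0,0,0,0,1]]}}

```text
t: 8.8
tcp_pos: [0.4385, 0.3747, 0.0503]
tool_rot: [0.666, 0.746, -0.0, 0.0]
force: [-0.1, 0.0, -0.7]
finger_gap: 1.0
gripper_force: 0.0
```

>>> {"fn": "drive_tool", "kwargs": {"plan": [[0,0,-0.02,0,0,0,1],[0,0,-0.04,0,0,0,1],[0,0,-0.05,0,0,0,1],[0,0,-0.05,0,0,0,1],[0,0,-0.05,0,0,0,1],[0,0,-0.05,0,0,0,1],[0,0,0,0,0,0,1]]}}

```text
t: 9.5
tcp_pos: [0.442, 0.3769, 0.3185]
tool_rot: [0.666, 0.746, 0.008, 0.003]
force: [1.1, 0.6, 1.0]
finger_gap: 1.002
gripper_force: 0.0
```

>>> {"fn": "drive_tool", "kwargs": {"plan": [[-0.0419,-0.0018,0,0,0,0,1],[-0.0419,-0.0018,0,0,0,0,1],[-0.0419,-0.0018,0,0,0,0,1],[-0.0419,-0.0018,0,0,0,0,1],[0,0,0,0,0,0,1],[0,0,0,0,0,0,1],[0,0,0,0,0,0,1]]}}

```text
t: 10.2
tcp_pos: [0.4499, 0.208, 0.3099]
tool_rot: [0.666, 0.746, -0.0, -0.0]
force: [0.7, -0.2, 0.4]
finger_gap: 1.002
gripper_force: 0.0
```

```bash
cat > ob.py <<'E'
from lin import *
def objs(d,x0=.3,x1=.54,y0=-.65,y1=.45):
    P=cloud(d);m=(P[...,2]>.035)&(P[...,2]<.17)&(P[...,0]>x0)&(P[...,0]<x1)&(P[...,1]>y0)&(P[...,1]<y1)&(d["z_map"]>0)
    k,l,st,ce=cv2.connectedComponentsWithStats(m.astype(np.uint8))
    for i in range(1,k):
        if st[i,4]<100: continue
        p=P[l==i];zt=np.percentile(p[:,2],97);q=p[p[:,2]>zt-.006]
        print(ce[i].round(),"ztop",zt.round(3),"c",((q.min(0)+q.max(0))/2).round(4)[:2],"ext",np.ptp(q,axis=0).round(3)[:2])
E
python3 - <<'E'
from ob import *
s=manip.sense();print(s["t"],s["tcp_pos"]);w=snap("wrist","w5");liners(w);objs(w)
E
```

```text
10.2 [0.44988108 0.20800716 0.309935  ]
yellow 1343 [440.8 358.6] [75.5 45.3] 5.3 0.0096
green 3170 [456.4 206.8] [71.4 72.4] 5.8 0.0098
blue 2723 [464.6 123.1] [71.9 72.2] 5.8 0.0099
white 3862 [447.6 290.6] [75.7 74.6] 6.3 0.0097
[261.  14.] ztop 0.085 c [0.4404 0.3609] ext [0.054 0.025]
[265. 349.] ztop 0.049 c [ 0.4988 -0.0636] ext [0.026 0.012]
```

View pics/w5.png

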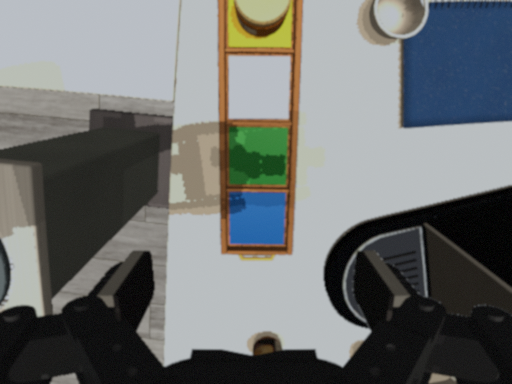

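Honey stands upright on yellow (262,10), about 3 mm off centre. White is at (258,87), green (258,155), blue (257,218). On to the salt grinder.

>>> {"fn": "drive_tool", "kwargs": {"plan": [[-0.0419,-0.0018,0,0,0,0,1],[-0.0419,-0.0018,0,0,0,0,1],[-0.0419,-0.0018,0,0,0,0,1],[-0.0419,-0.0018,0,0,0,0,1],[-0.0419,-0.0018,0,0,0,0,1],[-0.0419,-0.0018,0,0,0,0,1],[-0.0419,-0.0018,0,0,0,0,1],[-0.0419,-0.0018,0,0,0,0,1],[-0.0419,-0.0018,0,0,0,0,1],[-0.0419,-0.0018,0,0,0,0,1]]}}

```text
t: 11.25
tcp_pos: [0.4799, -0.2116, 0.3101]
tool_rot: [0.666, 0.746, 0.0, 0.0]
force: [-0.0, -0.1, 0.0]
finger_gap: 1.0
gripper_force: 0.0
```

>>> {"fn": "drive_tool", "kwargs": {"plan": [[-0.0419,-0.0018,0,0,0,0,1],[-0.0419,-0.0018,0,0,0,0,1],[-0.0419,-0.0018,0,0,0,0,1],[-0.0419,-0.0018,0,0,0,0,1],[-0.0419,-0.0018,0,0,0,0,1],[-0.0419,-0.0018,0,0,0,0,1],[0,0,0,0,0,0,1],[0,0,0,0,0,0,1],[0,0,0,0,0,0,1]]}}

```text
t: 12.15
tcp_pos: [0.4973, -0.4601, 0.3098]
tool_rot: [0.666, 0.746, 0.0, -0.001]
force: [-0.2, 0.7, -0.5]
finger_gap: 1.002
gripper_force: 0.0
```

Run:
```python
from ob import *
s=manip.sense();print(s["t"],s["tcp_pos"],s["q"].round(2),R.from_quat(s["tool_rot"]).as_matrix().round(3).tolist());w=snap("wrist","w6");objs(w,x1=.6)
```

```text
12.15 [ 0.49725408 -0.46012948  0.30975607] [-0.91  0.55  1.21  0.    1.39 -1.03] [[-0.114, 0.993, -0.001], [0.993, 0.114, 0.002], [0.002, -0.001, -1.0]]
[269.  60.] ztop 0.109 c [ 0.5008 -0.3538] ext [0.043 0.042]
[253. 171.] ztop 0.125 c [ 0.4973 -0.4635] ext [0.045 0.046]
[168. 234.] ztop 0.151 c [ 0.4121 -0.5423] ext [0.05  0.048]
[268. 282.] ztop 0.141 c [ 0.5666 -0.6084] ext [0.016 0.008]
```

View pics/w6.png

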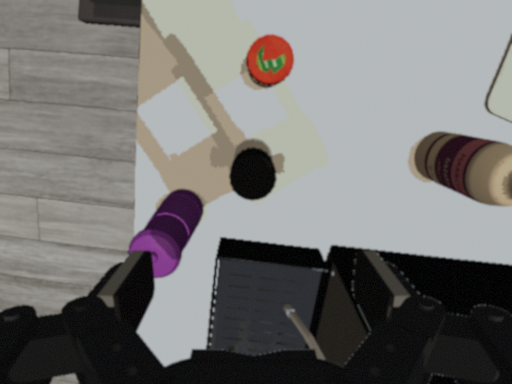

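The salt grinder's black top is at (253,174), directly ahead. The purple mill (160,250) and the drip tray are clear of the fingers.

>>> {"fn": "drive_tool", "kwargs": {"plan": [[-0.0025,-0.0006,0,0,0,0,1],[0,0,0.045,0,0,0,1],[0,0,0.045,0,0,0,1],[0,0,0.045,0,0,0,1],[0,0,0.04,0,0,0,1],[0,0,0.023,0,0,0,1],[0,0,0.02,0,0,0,1],[0,0,0,0,0,0,1],[0,0,0,0,0,0,1]]}}

```text
t: 13.1
tcp_pos: [0.4966, -0.4644, 0.0928]
tool_rot: [0.666, 0.746, -0.0, 0.0]
force: [-0.0, 0.2, -0.3]
finger_gap: 0.998
gripper_force: 0.0
```

>>> {"fn": "drive_tool", "kwargs": {"plan": [[0,0,0,0,0,0,-1],[0,0,0,0,0,0,-1],[0,0,0,0,0,0,-1],[0,0,0,0,0,0,-1],[0,0,0,0,0,0,-1],[0,0,0,0,0,0,-1],[0,0,0,0,0,0,-1],[0,0,0,0,0,0,-1],[0,0,0,0,0,0,-1]]}}

```text
t: 14.0
tcp_pos: [0.4969, -0.4654, 0.094]
tool_rot: [0.666, 0.746, -0.0, 0.001]
force: [-0.2, 0.8, 6.4]
finger_gap: 0.523
gripper_force: 41.5
```

>>> {"fn": "drive_tool", "kwargs": {"plan": [[0,0,-0.02,0,0,0,-1],[0,0,-0.04,0,0,0,-1],[0,0,-0.04,0,0,0,-1],[0,0,-0.04,0,0,0,-1],[0,0,-0.04,0,0,0,-1],[0,0,-0.038,0,0,0,-1],[0,0,0,0,0,0,-1],[0,0,0,0,0,0,-1]]}}

```text
t: 14.8
tcp_pos: [0.496, -0.4644, 0.3106]
tool_rot: [0.666, 0.746, -0.0, 0.0]
force: [0.1, -0.9, -2.7]
finger_gap: 0.523
gripper_force: 41.4
```

>>> {"fn": "drive_tool", "kwargs": {"plan": [[0.0444,0.0022,0,0,0,0,-1],[0.0444,0.0022,0,0,0,0,-1],[0.0444,0.0022,0,0,0,0,-1],[0.0444,0.0022,0,0,0,0,-1],[0.0444,0.0022,0,0,0,0,-1],[0.0444,0.0022,0,0,0,0,-1],[0.0444,0.0022,0,0,0,0,-1],[0.0444,0.0022,0,0,0,0,-1],[0.0444,0.0022,0,0,0,0,-1],[0.0444,0.0022,0,0,0,0,-1]]}}

```text
t: 15.8
tcp_pos: [0.4662, -0.0189, 0.3078]
tool_rot: [0.667, 0.745, -0.001, -0.003]
force: [0.8, -0.4, -2.0]
finger_gap: 0.528
gripper_force: 41.4
```

>>> {"fn": "drive_tool", "kwargs": {"plan": [[0.0444,0.0022,0,0,0,0,-1],[0.0444,0.0022,0,0,0,0,-1],[0.0444,0.0022,0,0,0,0,-1],[0.0444,0.0022,0,0,0,0,-1],[0.0444,0.0022,0,0,0,0,-1],[0.0444,0.0022,0,0,0,0,-1],[0.0442,0.0022,0,0,0,0,-1],[0,0,0,0,0,0,-1],[0,0,0,0,0,0,-1],[0,0,0,0,0,0,-1]]}}

```text
t: 16.8
tcp_pos: [0.448, 0.2882, 0.3086]
tool_rot: [0.667, 0.745, -0.002, -0.001]
force: [0.3, -0.1, -1.4]
finger_gap: 0.525
gripper_force: 41.4
```

Run:
```python
from ob import *
s=manip.sense();print(s["t"],s["tcp_pos"],s["finger_gap"]);w=snap("wrist","w7");liners(w);objs(w,y0=.3)
```

```text
16.8 [0.44798542 0.28820058 0.30861567] 0.5246173335049531
yellow 1250 [438.9 373.8] [76.  75.5] 6.5 0.0096
white 2781 [447.3 294.6] [75.4 65.9] 5.7 0.0097
[255.  78.] ztop 0.085 c [0.4396 0.3762] ext [0.055 0.056]
```

View pics/w7.png

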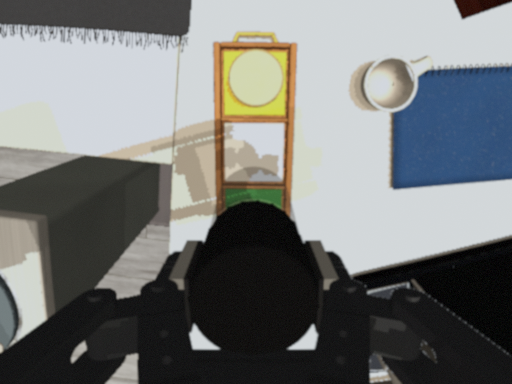

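Honey is well centred on yellow (255,77), and the salt grinder hangs straight above white. Lowering.

>>> {"fn": "drive_tool", "kwargs": {"plan": [[0.001,0,0.04,0,0,0,-1],[0,0,0.045,0,0,0,-1],[0,0,0.045,0,0,0,-1],[0,0,0.035,0,0,0,-1],[0,0,0.02,0,0,0,-1],[0,0,0.012,0,0,0,-1],[0,0,0.007,0,0,0,-1],[0,0,0,0,0,0,-1],[0,0,0,0,0,0,-1],[0,0,0,0,0,0,-1]]}}

```text
t: 17.85
tcp_pos: [0.4496, 0.2907, 0.1075]
tool_rot: [0.666, 0.746, 0.001, 0.001]
force: [-0.6, 0.1, -1.6]
finger_gap: 0.524
gripper_force: 41.4
```

>>> {"fn": "drive_tool", "kwargs": {"plan": [[0,0,0,0,0,0,1],[0,0,0,0,0,0,1],[0,0,0,0,0,0,1],[0,0,0,0,0,0,1],[0,0,0,0,0,0,1],[0,0,0,0,0,0,1],[0,0,0,0,0,0,1]]}}

```text
t: 18.55
tcp_pos: [0.4487, 0.2904, 0.1063]
tool_rot: [0.666, 0.746, -0.0, -0.0]
force: [0.3, -0.4, -0.1]
finger_gap: 1.004
gripper_force: 0.0
```

>>> {"fn": "drive_tool", "kwargs": {"plan": [[0,0,-0.02,0,0,0,1],[0,0,-0.04,0,0,0,1],[0,0,-0.05,0,0,0,1],[0,0,-0.05,0,0,0,1],[0,0,-0.045,0,0,0,1],[0,0,0,0,0,0,1]]}}

```text
t: 19.15
tcp_pos: [0.4523, 0.2919, 0.3184]
tool_rot: [0.666, 0.746, 0.007, 0.004]
force: [-0.2, 1.1, -0.8]
finger_gap: 1.0
gripper_force: 0.0
```

>>> {"fn": "drive_tool", "kwargs": {"plan": [[-0.043,-0.0013,0,0,0,0,1],[-0.043,-0.0013,0,0,0,0,1],[-0.043,-0.0013,0,0,0,0,1],[-0.043,-0.0013,0,0,0,0,1],[-0.043,-0.0013,0,0,0,0,1],[-0.043,-0.0013,0,0,0,0,1],[-0.043,-0.0013,0,0,0,0,1],[-0.043,-0.0013,0,0,0,0,1],[-0.043,-0.0013,0,0,0,0,1],[-0.043,-0.0013,0,0,0,0,1]]}}

```text
t: 20.15
tcp_pos: [0.4834, -0.1399, 0.3105]
tool_rot: [0.666, 0.746, -0.0, -0.001]
force: [0.4, -0.1, -0.1]
finger_gap: 1.004
gripper_force: 0.0
```

>>> {"fn": "drive_tool", "kwargs": {"plan": [[-0.043,-0.0013,0,0,0,0,1],[-0.043,-0.0013,0,0,0,0,1],[-0.043,-0.0013,0,0,0,0,1],[-0.043,-0.0013,0,0,0,0,1],[-0.0437,-0.0013,0,0,0,0,1],[0,0,0,0,0,0,1],[0,0,0,0,0,0,1],[0,0,0,0,0,0,1]]}}

```text
t: 20.95
tcp_pos: [0.5012, -0.352, 0.3105]
tool_rot: [0.666, 0.746, 0.0, -0.001]
force: [-0.1, 0.2, -0.1]
finger_gap: 0.998
gripper_force: 0.0
```

Run:
```python
from ob import *
s=manip.sense();print(s["t"],s["tcp_pos"]);w=snap("wrist","w8");objs(w);print();objs(snap("top","t8"))
```

```text
20.95 [ 0.50118303 -0.35203102  0.31046414]
[176.   9.] ztop 0.048 c [ 0.3983 -0.1975] ext [0.054 0.023]
[290.  26.] ztop 0.154 c [ 0.5184 -0.217 ] ext [0.043 0.032]
[253. 167.] ztop 0.109 c [ 0.5013 -0.3532] ext [0.043 0.043]
[165. 314.] ztop 0.151 c [ 0.4187 -0.5389] ext [0.037 0.043]
[235. 335.] ztop 0.069 c [ 0.5025 -0.5904] ext [0.075 0.029]

[293. 156.] ztop 0.154 c [ 0.5156 -0.2097] ext [0.046 0.046]
[331. 162.] ztop 0.112 c [ 0.4983 -0.3527] ext [0.042 0.042]
[394. 171.] ztop 0.152 c [ 0.4112 -0.5426] ext [0.051 0.045]
[259. 164.] ztop 0.11 c [ 0.5042 -0.0828] ext [0.04 0.04]
[158. 179.] ztop 0.135 c [0.4488 0.2888] ext [0.047 0.043]
[135. 186.] ztop 0.088 c [0.4386 0.3753] ext [0.055 0.051]
[287. 192.] ztop 0.06 c [ 0.3973 -0.1806] ext [0.019 0.019]
```

Salt stands at (0.449,0.289), centred on white. Now the herb jar, at (0.501,-0.353).

>>> {"fn": "drive_tool", "kwargs": {"plan": [[-0.001,0,0.045,0,0,0,1],[0,0,0.045,0,0,0,1],[0,0,0.045,0,0,0,1],[0,0,0.045,0,0,0,1],[0,0,0.025,0,0,0,1],[0,0,0.02,0,0,0,1],[0,0,0,0,0,0,1],[0,0,0,0,0,0,1]]}}

```text
t: 21.85
tcp_pos: [0.5022, -0.3537, 0.0868]
tool_rot: [0.666, 0.746, 0.0, 0.0]
force: [-0.6, 0.3, 1.3]
finger_gap: 1.002
gripper_force: 0.0
```

>>> {"fn": "drive_tool", "kwargs": {"plan": [[0,0,0,0,0,0,-1],[0,0,0,0,0,0,-1],[0,0,0,0,0,0,-1],[0,0,0,0,0,0,-1],[0,0,0,0,0,0,-1],[0,0,0,0,0,0,-1],[0,0,0,0,0,0,-1],[0,0,0,0,0,0,-1],[0,0,0,0,0,0,-1]]}}

```text
t: 22.75
tcp_pos: [0.5022, -0.3551, 0.0878]
tool_rot: [0.666, 0.746, -0.0, 0.001]
force: [-1.4, 0.6, 5.7]
finger_gap: 0.511
gripper_force: 40.1
```

>>> {"fn": "drive_tool", "kwargs": {"plan": [[0,0,-0.02,0,0,0,-1],[0,0,-0.04,0,0,0,-1],[0,0,-0.045,0,0,0,-1],[0,0,-0.045,0,0,0,-1],[0,0,-0.045,0,0,0,-1],[0,0,-0.03,0,0,0,-1],[0,0,0,0,0,0,-1],[0,0,0,0,0,0,-1]]}}

```text
t: 23.55
tcp_pos: [0.5015, -0.3542, 0.3114]
tool_rot: [0.666, 0.746, 0.0, 0.0]
force: [0.2, 0.0, -2.2]
finger_gap: 0.507
gripper_force: 41.1
```

>>> {"fn": "drive_tool", "kwargs": {"plan": [[0.0432,0.0014,0,0,0,0,-1],[0.0432,0.0014,0,0,0,0,-1],[0.0432,0.0014,0,0,0,0,-1],[0.0432,0.0014,0,0,0,0,-1],[0.0432,0.0014,0,0,0,0,-1],[0.0432,0.0014,0,0,0,0,-1],[0.0432,0.0014,0,0,0,0,-1],[0.0432,0.0014,0,0,0,0,-1],[0.0432,0.0014,0,0,0,0,-1],[0.0432,0.0014,0,0,0,0,-1]]}}

```text
t: 24.55
tcp_pos: [0.4654, 0.0781, 0.309]
tool_rot: [0.667, 0.745, -0.002, -0.002]
force: [0.3, 1.0, -1.8]
finger_gap: 0.503
gripper_force: 41.0
```

>>> {"fn": "drive_tool", "kwargs": {"plan": [[0.0432,0.0014,0,0,0,0,-1],[0.0432,0.0014,0,0,0,0,-1],[0.0432,0.0014,0,0,0,0,-1],[0,0,0,0,0,0,-1],[0,0,0,0,0,0,-1],[0,0,0,0,0,0,-1]]}}

```text
t: 25.15
tcp_pos: [0.4563, 0.2048, 0.3099]
tool_rot: [0.667, 0.745, -0.002, -0.001]
force: [0.2, -0.5, -1.0]
finger_gap: 0.511
gripper_force: 41.0
```

Run:
```python
from ob import *
s=manip.sense();print(s["t"],s["tcp_pos"],s["finger_gap"]);w=snap("wrist","w9");liners(w);objs(w,y0=.15)
```

```text
25.15 [0.45628811 0.20478328 0.30985189] 0.5111750303168217
yellow 1360 [440.5 360.5] [75.8 48.3] 5.5 0.0095
green 2937 [456.  206.9] [72.3 71.5] 6.3 0.0098
white 1602 [447.3 290. ] [75.6 74.4] 6.7 0.0097
[256.  12.] ztop 0.085 c [0.441  0.3581] ext [0.051 0.021]
[257.  76.] ztop 0.134 c [0.4499 0.292 ] ext [0.044 0.045]
```

View pics/w9.png

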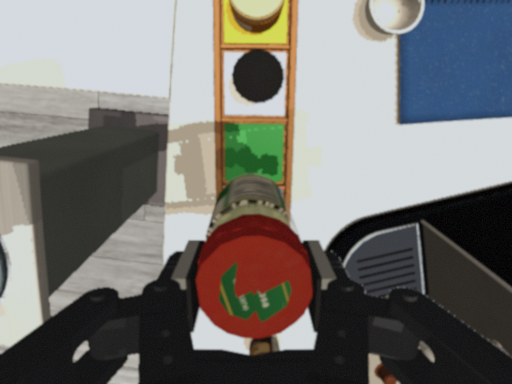

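Salt is upright on white (258,75), and the herb jar is held above green (255,150). Lowering.

>>> {"fn": "drive_tool", "kwargs": {"plan": [[0.001,0,0.04,0,0,0,-1],[0,0,0.045,0,0,0,-1],[0,0,0.045,0,0,0,-1],[0,0,0.04,0,0,0,-1],[0,0,0.02,0,0,0,-1],[0,0,0.014,0,0,0,-1],[0,0,0.008,0,0,0,-1],[0,0,0,0,0,0,-1],[0,0,0,0,0,0,-1],[0,0,0,0,0,0,-1]]}}

```text
t: 26.2
tcp_pos: [0.4577, 0.2066, 0.1003]
tool_rot: [0.667, 0.745, 0.001, 0.001]
force: [0.4, 0.4, -0.7]
finger_gap: 0.51
gripper_force: 41.2
```

>>> {"fn": "drive_tool", "kwargs": {"plan": [[0,0,0,0,0,0,1],[0,0,0,0,0,0,1],[0,0,0,0,0,0,1],[0,0,0,0,0,0,1],[0,0,0,0,0,0,1],[0,0,0,0,0,0,1],[0,0,0,0,0,0,1]]}}

```text
t: 26.9
tcp_pos: [0.4569, 0.2067, 0.0993]
tool_rot: [0.666, 0.746, -0.0, -0.0]
force: [-0.2, 0.7, -0.6]
finger_gap: 1.0
gripper_force: 0.0
```

>>> {"fn": "drive_tool", "kwargs": {"plan": [[0,0,-0.02,0,0,0,1],[0,0,-0.04,0,0,0,1],[0,0,-0.05,0,0,0,1],[0,0,-0.05,0,0,0,1],[0,0,-0.05,0,0,0,1],[0,0,0,0,0,0,1]]}}

```text
t: 27.5
tcp_pos: [0.4609, 0.2077, 0.3165]
tool_rot: [0.666, 0.746, 0.007, 0.005]
force: [0.5, 0.5, 0.1]
finger_gap: 0.999
gripper_force: 0.0
```

>>> {"fn": "drive_tool", "kwargs": {"plan": [[-0.0419,-0.0113,0,0,0,0,1],[-0.0419,-0.0113,0,0,0,0,1],[-0.0419,-0.0113,0,0,0,0,1],[-0.0419,-0.0113,0,0,0,0,1],[-0.0419,-0.0113,0,0,0,0,1],[-0.0419,-0.0113,0,0,0,0,1],[-0.0419,-0.0113,0,0,0,0,1],[-0.0419,-0.0113,0,0,0,0,1],[-0.0419,-0.0113,0,0,0,0,1]]}}

```text
t: 28.4
tcp_pos: [0.397, -0.1808, 0.3086]
tool_rot: [0.667, 0.746, 0.0, -0.001]
force: [-0.5, -0.3, -0.6]
finger_gap: 1.006
gripper_force: 0.0
```

>>> {"fn": "drive_tool", "kwargs": {"plan": [[0,0,0.04,0,0,0,1],[0,0,0.04,0,0,0,1],[0,0,0,0,0,0,1],[0,0,0,0,0,0,1],[0,0,0,0,0,0,1]]}}

```text
t: 28.9
tcp_pos: [0.399, -0.1798, 0.2307]
tool_rot: [0.666, 0.746, 0.0, 0.001]
force: [0.6, -0.3, 1.0]
finger_gap: 1.001
gripper_force: 0.0
```

Run:
```python
from ob import *
s=manip.sense();print(s["t"],s["tcp_pos"],s["q"].round(2));w=snap("wrist","w10");objs(w);print();objs(snap("top","t10"))
```

```text
28.9 [ 0.39904676 -0.17983213  0.23068607] [-0.68  0.3   1.9   0.    0.94 -0.79]
[398.  77.] ztop 0.108 c [ 0.5032 -0.0813] ext [0.044 0.043]
[251. 170.] ztop 0.061 c [ 0.3973 -0.179 ] ext [0.021 0.021]
[395. 237.] ztop 0.152 c [ 0.5172 -0.2069] ext [0.046 0.047]

[394. 171.] ztop 0.153 c [ 0.4126 -0.5435] ext [0.048 0.05 ]
[259. 164.] ztop 0.11 c [ 0.504  -0.0828] ext [0.041 0.041]
[156. 178.] ztop 0.136 c [0.4501 0.2892] ext [0.043 0.038]
[135. 186.] ztop 0.086 c [0.4366 0.3759] ext [0.061 0.051]
[287. 192.] ztop 0.062 c [ 0.3969 -0.1809] ext [0.019 0.019]
```

View pics/w10.png

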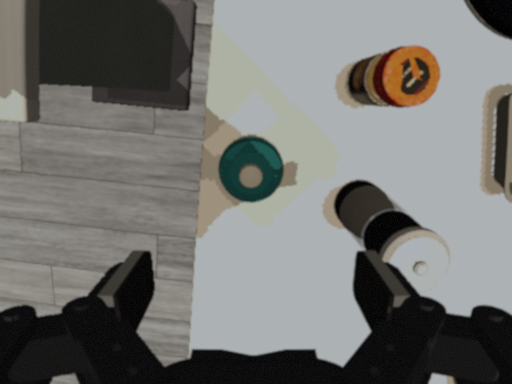

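The timer knob is at (251,175), centred between the fingers. The orange jar (410,77) and mill (395,240) stand to the right, clear.

>>> {"fn": "drive_tool", "kwargs": {"plan": [[0.0005,-0.0017,0.04,0,0,0,1],[0,0,0.045,0,0,0,1],[0,0,0.04,0,0,0,1],[0,0,0.025,0,0,0,1],[0,0,0.018,0,0,0,1],[0,0,0,0,0,0,1],[0,0,0,0,0,0,1]]}}

```text
t: 29.7
tcp_pos: [0.3972, -0.1796, 0.0621]
tool_rot: [0.666, 0.746, 0.0, 0.001]
force: [0.4, 0.1, 0.5]
finger_gap: 1.002
gripper_force: 0.0
```

>>> {"fn": "drive_tool", "kwargs": {"plan": [[0,0,0,0,0,0,-1],[0,0,0,0,0,0,-1],[0,0,0,0,0,0,-1],[0,0,0,0,0,0,-1],[0,0,0,0,0,0,-1],[0,0,0,0,0,0,-1],[0,0,0,0,0,0,-1],[0,0,0,0,0,0,-1],[0,0,0,0,0,0,-1],[0,0,0,0,0,0,-1]]}}

```text
t: 30.7
tcp_pos: [0.3967, -0.1793, 0.0619]
tool_rot: [0.667, 0.745, 0.0, 0.001]
force: [0.7, 1.2, 5.9]
finger_gap: 0.221
gripper_force: 38.9
```

Gripped (gap 0.22, about 22 mm with the pad offset). Lifting.

>>> {"fn": "drive_tool", "kwargs": {"plan": [[0,0,-0.02,0,0,0,-1],[0,0,-0.035,0,0,0,-1],[0,0,-0.045,0,0,0,-1],[0,0,-0.045,0,0,0,-1],[0,0,-0.045,0,0,0,-1],[0,0,-0.045,0,0,0,-1],[0,0,0,0,0,0,-1],[0,0,0,0,0,0,-1]]}}

```text
t: 31.5
tcp_pos: [0.3962, -0.179, 0.297]
tool_rot: [0.666, 0.746, 0.0, 0.001]
force: [0.1, 0.1, -1.8]
finger_gap: 0.227
gripper_force: 39.5
```

Run:
```python
from ob import *
s=manip.sense();print(s["t"],s["tcp_pos"],s["finger_gap"],s["gripper_force"],s["force"]);w=snap("wrist","w11")
d=snap("side","s11")
cv2.imwrite("pics/c11.png",np.hstack([w["image"][200:,130:390],cv2.resize(d["image"][110:230,180:340],(400,300))[:184]])[:,:,::-1])
```

```text
31.5 [ 0.39618711 -0.17902615  0.29695214] 0.22691790499166997 39.546623592905235 [ 0.07037707  0.0595372  -1.81468969]
```

View pics/c11.png

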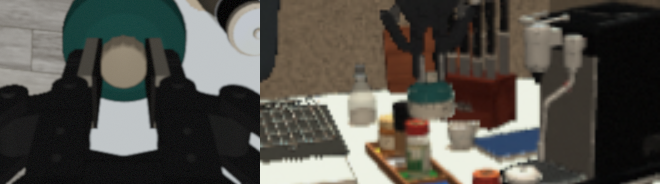

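The timer hangs level from the knob. To the blue liner.

>>> {"fn": "drive_tool", "kwargs": {"plan": [[0.0418,0.0145,0,0,0,0,-1],[0.0418,0.0145,0,0,0,0,-1],[0.0418,0.0145,0,0,0,0,-1],[0.0418,0.0145,0,0,0,0,-1],[0.0418,0.0145,0,0,0,0,-1],[0.0418,0.0145,0,0,0,0,-1],[0.0416,0.0145,0,0,0,0,-1],[0,0,0,0,0,0,-1],[0,0,0,0,0,0,-1],[0,0,0,0,0,0,-1]]}}

```text
t: 32.6
tcp_pos: [0.4634, 0.1221, 0.2948]
tool_rot: [0.667, 0.745, -0.001, -0.001]
force: [-0.7, -0.3, -1.8]
finger_gap: 0.225
gripper_force: 39.6
```

Run:
```python
from ob import *
s=manip.sense();print(s["t"],s["tcp_pos"],s["finger_gap"],s["gripper_force"]);w=snap("wrist","w12");liners(w);objs(w,y0=.1)
```

```text
32.6 [0.46344318 0.12205864 0.29482344] 0.22464975854103703 39.5606075951946
green 1440 [456.1 206.5] [71.7 71.6] 5.5 0.0098
blue 2699 [463.9 128.7] [71.8 60.3] 6.5 0.0098
white 1818 [448.9 275.8] [75.8 45.5] 6.0 0.0096
[259.  10.] ztop 0.114 c [0.4536 0.2716] ext [0.02  0.005]
[257.  78.] ztop 0.118 c [0.4567 0.2077] ext [0.042 0.043]
```

View pics/w12.png

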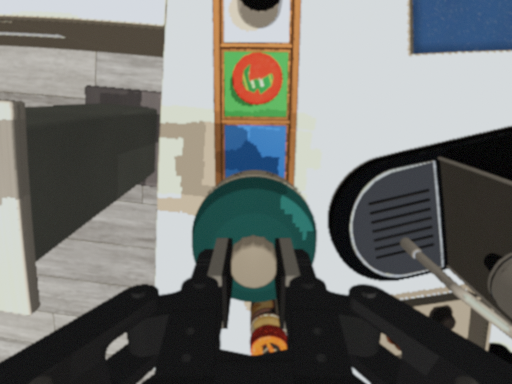

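Herb stands centred on green (257,80), and the timer is ready above blue. Lowering.

>>> {"fn": "drive_tool", "kwargs": {"plan": [[0.0008,0.0016,0.04,0,0,0,-1],[0,0,0.045,0,0,0,-1],[0,0,0.045,0,0,0,-1],[0,0,0.045,0,0,0,-1],[0,0,0.022,0,0,0,-1],[0,0,0.015,0,0,0,-1],[0,0,0.01,0,0,0,-1],[0,0,0,0,0,0,-1],[0,0,0,0,0,0,-1],[0,0,0,0,0,0,-1]]}}

```text
t: 33.65
tcp_pos: [0.4667, 0.1235, 0.0752]
tool_rot: [0.667, 0.745, 0.001, 0.001]
force: [-0.5, -0.2, -1.3]
finger_gap: 0.22
gripper_force: 39.6
```

>>> {"fn": "drive_tool", "kwargs": {"plan": [[0,0,0,0,0,0,1],[0,0,0,0,0,0,1],[0,0,0,0,0,0,1],[0,0,0,0,0,0,1],[0,0,0,0,0,0,1],[0,0,0,0,0,0,1],[0,0,0,0,0,0,1],[0,0,0,0,0,0,1]]}}

```text
t: 34.45
tcp_pos: [0.4659, 0.1238, 0.0742]
tool_rot: [0.666, 0.746, -0.0, -0.0]
force: [-0.2, -0.6, -0.1]
finger_gap: 0.997
gripper_force: 0.0
```

>>> {"fn": "drive_tool", "kwargs": {"plan": [[0,0,-0.02,0,0,0,1],[0,0,-0.04,0,0,0,1],[0,0,-0.05,0,0,0,1],[0,0,-0.05,0,0,0,1],[0,0,-0.05,0,0,0,1],[-0.04,0,-0.04,0,0,0,1],[-0.04,0,0,0,0,0,1],[-0.04,0,0,0,0,0,1],[0,0,0,0,0,0,1],[0,0,0,0,0,0,1]]}}

```text
t: 35.45
tcp_pos: [0.4785, 0.0086, 0.3194]
tool_rot: [0.667, 0.745, 0.0, -0.001]
force: [-0.7, -0.2, 0.0]
finger_gap: 1.0
gripper_force: 0.0
```

Run:
```python
from ob import *
s=manip.sense();print(s["t"],s["tcp_pos"],s["finger_gap"]);w=snap("wrist","w13");liners(w);objs(w,y0=.05);print();t=snap("top","t13");objs(t)
cv2.imwrite("pics/c13.png",np.vstack([w["image"],cv2.resize(t["image"][110:220,90:410],(512,176))])[:,:,::-1])
```

```text
35.45 [0.4784604  0.00864781 0.31942142] 0.9996379782767365
green 1062 [458.2 180.8] [71.3 21. ] 6.5 0.0097
blue 318 [447.5  97.5] [32.2 25. ] 5.7 0.0097
[254.  57.] ztop 0.07 c [0.4677 0.1225] ext [0.021 0.021]

[293. 157.] ztop 0.154 c [ 0.514  -0.2086] ext [0.048 0.044]
[394. 171.] ztop 0.152 c [ 0.4127 -0.5434] ext [0.05 0.05]
[259. 164.] ztop 0.11 c [ 0.5022 -0.0827] ext [0.042 0.041]
[182. 177.] ztop 0.121 c [0.4562 0.2023] ext [0.042 0.028]
[205. 179.] ztop 0.069 c [0.4671 0.1226] ext [0.024 0.019]
```

View pics/c13.png

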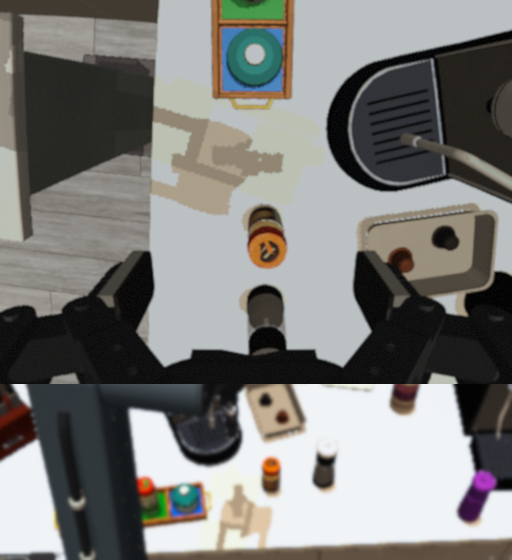

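The timer is centred on blue (254,57), the herb jar is on green, and the orange jar and mill haven't moved. Handing in.

```bash
python3 -c "
from station import manip
print(manip.sign_off())"
```

```text
the job is handed in; nothing more can be done
None
```

I stood the herb jar, honey jar, salt grinder and egg timer upright on the green, yellow, white and blue liners, each within about 3 mm of centre by camera, left the orange jar and pepper mill untouched, and handed in at about 35.5 s; `sign_off()` gave no verdict.

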